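# Fit a bayonet cap on a garden machine's fuel tank

## Robot

A 7-joint arm with a two-finger parallel gripper is mounted at the origin on the work surface. World frame = base frame: x ahead of the robot, y to its left, z up, the work surface at z = 0. Lengths are in mm, angles in rad, forces in N, time in s.
With the tool pointing down it reaches from about 400 to 875 mm from the base axis. Payload 4.4 kg.
Tool frame: the origin (TCP) lies on the mounting face of the last link; the fingertips stand 173 mm ahead of it and the grasp point (between the pads) lies 155 mm ahead of it; z points along the fingers, y is the line along which they close (so a half turn about z gives the same grasp; the last joint's range is limited). The gripper opens to 85 mm and grips with 20 to 120 N. Pads are 22 mm wide; open, the fingers measure 114 mm over their backs; the gripper's body (76 mm by 85 mm) begins 54 mm behind the grasp point. The pads swing forward as they close: fully open they stand 13 mm farther back than shut.
Start: joints at [1.104, 0.628, 0.038, 1.517, -0.027, 0.996, -0.02], TCP at [253.622, -598.491, 404.713] pointing down, gripper open.
Joint ranges: [-3.06, 3.06], [-0.37, 2.12], [-1.25, 1.32], [0.18, 2.47], [-1.1, 4.24], [0.23, 1.98], [-2.94, 2.94]. Speed limits (rad/s): [2.57, 2.57, 3.14, 3.14, 3.14, 3.14, 3.14].

## Interface

Orientations are given as [roll, pitch, yaw] about the fixed x, y, z axes, in that order (R = Rz(yaw) Ry(pitch) Rx(roll)).
In Python, from cell import * gives the robot as it stands. The module is installed in compiled form; this text tells all that it offers.
- The arm moves only by the tool jog_arm, never from a script. Its argument "steps" is a list of rows, each a list of 7 numbers: the opening, from -1 (shut) to 1 (fully open), so that 0 is half open, then the shift along the tool's x, y, z as a fraction of full scale, then the turn, a rotation vector about the tool's x, y, z as a fraction of full scale. A call has 1 to 10 rows; each row shifts and turns the commanded pose from where the row before left it, along the tool's axes as they then stand; what a row does not reach is not made up. Full scale, the value 1, is 500 mm for a shift and 2 rad for a turn. A row lasts 1/8 s, in which the tool goes at most 62.5 mm and 10.7 degrees, less where a joint would pass 70% of its speed; a pose out of reach is approached as far as the arm can. A call with a number of a shift or a turn outside -1 to 1 is refused whole. A call with a gripper value outside its range is refused whole. The fingers move at their own pace and stop on an object; the grip force is fixed at half the most. Time passes only in rows, so rows that do not move let the fingers close. It gives the time, the measured TCP pose, the force, the opening and the grip force at its end, in the units of the state.
- read_state(): the state, without advancing time (a new reading comes with each control period).
- get_image(name): name is "scene" or "top"; returns a dict with "pixels" (384x512x3 uint8, red, green, blue), "depth" (384x512 float32, mm along the optical axis (not along the pixel's ray), 0 where there is no reading), "vertical_fov" (degrees; the focal length in pixels is half the picture's height over the tangent of half this angle, whatever the lens; pixels are square), "cx", "cy" (the principal point, pixels), "R" (3x3) and "t" (3): a world point X has camera coordinates R X + t. Camera axes: x right, y down, z forward; pixel columns grow to the right and rows downward; lengths in mm; the calibration is good to about 2 mm. A picture is of the moment at which its call begins.
- finish_job(): hands the job in; it is judged then, once.
The state is a dict: "clock": time; "qpos": joint angles; "qd": joint speeds; "tau": joint torques, N m; "eef_pos": TCP position; "tool_rot": TCP orientation; "force": force on the tool from outside, world axes, zero at the start; "torque": the same for the moment, N m; "width": finger opening in mm; "gripper_force": force on a finger pad.
Only numpy, scipy, OpenCV 4.12 (cv2) and the standard library are available. Lean on these libraries where they do the work, as an engineer would, in place of code of your own. Each camera call takes 0.05 s, during which the arm holds its last target. There are 200 camera calls.

## Task

Fit the orange fuel cap on the filler neck of the tank: line its lugs up with the yellow-marked slots, push it in against the spring, and turn it a quarter turn clockwise (seen from above) so that its grip bar points at the red marks. Finish while still holding the cap upright in the fingers and keeping it pressed fully home on the rim against the spring; do not let go. Leave the spark plug, the oil bottle and the wrench where they are.

Things in the scene. Friction and masses are not known exactly. Their poses are not given: they have to be found in the camera images.
- cap: Loose orange bayonet fuel cap, about 40 to 85 g, 53 mm tall, standing upright on the bench on its foot. Origin: centre of the underside of the foot; z up through the cap, x along the grip bar. From the foot up: grey round plug, diameter 29 mm, 0 to 20 mm (lowest 4 mm taper to 22 mm); orange flange, diameter 54 mm, 20 to 25 mm; then the grip bar. The same after half a turn.
- cap_grip (a point): On the cap's axis, 40 mm above the foot, inside the upright grip bar: 44 mm long (along x), 12 mm thick (y), from 25 to 53 mm above the foot, with a white stripe along its top. Grip it across its thickness. Axes as the cap.
- cap_seat (a point): On the cap's axis at the underside of the flange, 20 mm above the foot; this face comes to sit on the neck's rim. Below it two lugs stand out of the plug at +x and -x, under the two ends of the bar: 9 mm wide, 5 to 11 mm above the foot, reaching 22 mm from the axis. Axes as the cap.
- tank: White plastic fuel tank 210 x 150 mm strapped on a 250 x 190 mm plywood board, fixed to the bench, level; its top is 88 mm above the bench. A black round filler neck, outside diameter 61 mm, stands on the middle of the top; its rim is 120 mm above the bench. Origin: at bench level under the middle of the neck; z up, x along the long side.
- neck_rim (a point): Centre of the neck's mouth, level with the rim; axes as the tank. The mouth is 35 mm in diameter through a ledge 4 mm thick, with two slots 13 mm wide at +x and -x (yellow marks on the rim), reaching 25 mm from the axis, that let the cap's lugs pass down. Below the ledge there is room for the lugs to turn.
- neck_lock (a point): On the rim at the red mark on +y (another at -y), 28 mm from the neck's axis. The cap turns clockwise seen from above until a stop at 92 degrees, where the bar's ends point at the red marks; the other way it stops at 8 degrees. With the flange on the rim the lugs are 5 mm below the ledge: a locked cap that is not pressed rises 5 mm.
- seal (a joint): Sprung metal seal disc inside the neck, travel in m, 0 at rest (its top 8 mm below the rim), growing as it is pushed down; the cap's foot meets it and has pushed it 0.012 when the flange sits on the rim. The spring pushes up with 3 N at the start, 13 N at 0.012.
- spark_plug: Bystander: spark plug lying on the bench, 70 mm long, 20 mm thick. Origin under its middle.
- oil_bottle: Bystander: green oil bottle with red cap standing on the bench, 60 mm in diameter, 150 mm tall. Origin at the centre of its base.
- wrench: Bystander: steel wrench lying flat on the bench, 170 mm long along its x. Origin under its middle.
Mind the look-alikes: they are no part of the job. Of the things like the cap, leave any that is black, green or purple; of the rest the larger one is meant.

How it is judged:
By the outcome, as a careful person would: the job done as asked, in the order asked, and still so for the second after the job is handed in, while the arm keeps its last pose, push and grip.
It also fails if it takes over 43 s, if anything falls off the work surface, if the arm or the gripper's body presses on something with over 40 N, if the wrist force passes 120 N, or if a joint passes its speed limit or range.

## Working session

There is one attempt and no reset: what is moved stays moved. The work goes in short steps, Python scripts to look and compute and a tool call to move; the robot and the scene stay as the last step left them, time stands still between calls to the robot, and variables do not carry over. Pictures are saved under pics/ and viewed, at most 10 in all, crops included, and the job is handed in when it is done.

Besides the shell and the picture viewer there is one more tool, called after "Request:" as name(argument=value, ...) on one line, values as JSON. jog_arm: Moves the arm, as the interface text tells. Shift numbers are shares of 500 mm and turn numbers shares of 2 rad, none past 1 either way. Its arguments: {"type":"object","properties":{"steps":{"type":"array"}},"required":["steps"]}

```bash
mkdir -p pics
cat > h.py <<'E'
from cell import *
import numpy as np, cv2
def grab(n):
    d=get_image(n); f=d["pixels"].shape[0]/2/np.tan(np.radians(d["vertical_fov"])/2)
    d["f"]=f; return d
def save(d,name,box=None,s=1):
    im=d["pixels"][:,:,::-1]
    if box: im=im[box[1]:box[3],box[0]:box[2]]
    cv2.imwrite("pics/"+name,cv2.resize(im,None,fx=s,fy=s,interpolation=cv2.INTER_CUBIC))
def ray(d,u,v,z):
    R=np.array(d["R"]);t=np.array(d["t"]); C=-R.T@t
    r=R.T@np.array([(u-d["cx"])/d["f"],(v-d["cy"])/d["f"],1.]); return C+r*(z-C[2])/r[2]
def pts(d):
    R=np.array(d["R"]);t=np.array(d["t"]);Z=d["depth"];v,u=np.indices(Z.shape)
    P=np.stack([(u-d["cx"])/d["f"]*Z,(v-d["cy"])/d["f"]*Z,Z],-1); return (P-t)@R
E
python3 - <<'E'
from h import *
a=grab("top");b=grab("scene")
np.savez("a.npz",**a);np.savez("b.npz",**b)
im=np.vstack([a["pixels"],b["pixels"]])[:,:,::-1]
save(a,"top1.png",None,1.5);save(b,"scene1.png",None,1.5)
for d in(a,b):print(d["f"],d["cx"],d["cy"],-np.array(d["R"]).T@np.array(d["t"]),np.round(d["R"],3).tolist())
print(read_state())
E
```

```text
374.92183520627265 257.39484402293425 193.48096121732414 [ 426.64082497   18.09575048 1155.12511692] [[-0.007, -1.0, 0.02], [-0.999, 0.006, -0.047], [0.047, -0.02, -0.999]]
476.1898137818426 254.50119986096794 191.73758085255375 [1064.12966925 -761.7175797   962.15970776] [[0.802, 0.597, 0.005], [0.406, -0.539, -0.738], [-0.438, 0.594, -0.675]]
{'clock': 0.1, 'qpos': array([ 1.10422491,  0.62923982,  0.03843786,  1.51826461, -0.02701962,
        0.99630143, -0.01995883]), 'qd': array([ 0.00023509, -0.00189239,  0.00013125, -0.00285656, -0.00010099,
       -0.00158382, -0.00211265]), 'tau': array([ 2.66237905e-03, -5.64527214e+01,  1.23020343e+00, -1.93972939e+01,
        1.12630139e-02,  5.41795351e-03,  3.65767823e-05]), 'eef_pos': array([ 253.5174586 , -598.23585447,  403.89070079]), 'tool_rot': array([-3.13989681e+00, -4.28332275e-06,  4.00807564e-01]), 'force': array([ 0.17323829, -0.5335206 ,  0.08597288]), 'torque': array([ 0.00752888,  0.03384128, -0.02481945]), 'gripper_force': 0.0, 'width': 85.50387849049727}
```

View pics/top1.png

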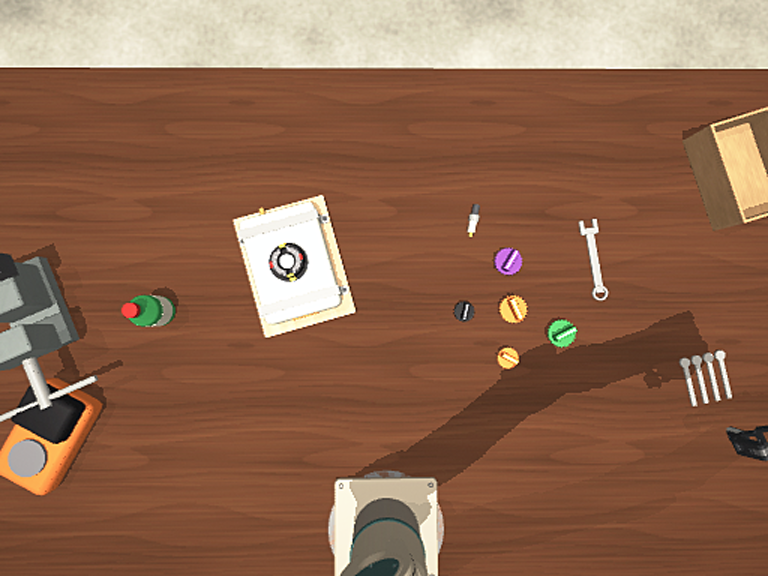

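View pics/scene1.png

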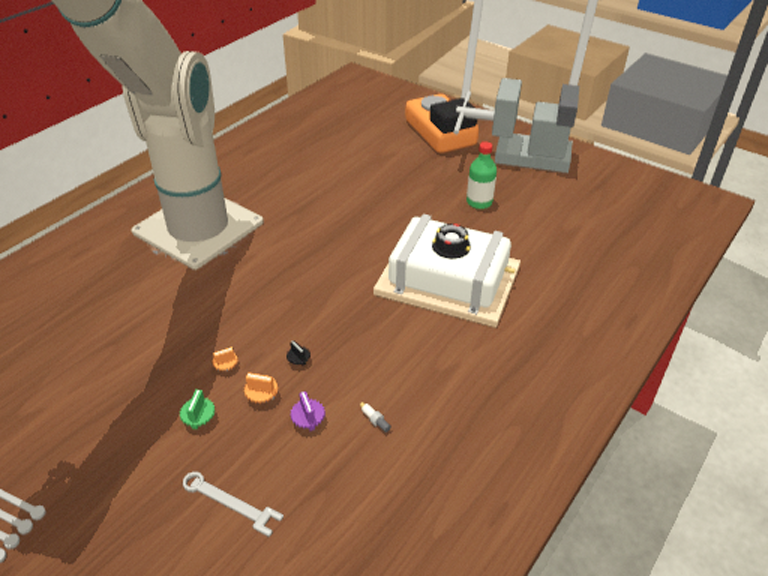

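Top view, native pixels (view/1.5). Cap candidates: large orange (342,206), small orange (339,239), purple (339,174), green (375,222), black (309,207). I choose the large orange one at (342,206). The tank neck is at about (192,174), and the bystanders are well away from it. Next I measure the cap and neck and check a close crop.

Run:
```python
from h import *
a=dict(np.load("a.npz"));b=dict(np.load("b.npz"))
def crop(d,x,y,r,s): return cv2.resize(d["pixels"][y-r:y+r,x-r:x+r,::-1],(s,s),interpolation=cv2.INTER_CUBIC)
cv2.imwrite("pics/c1.png",np.hstack([crop(a,342,206,16,390),crop(a,192,174,26,390)]))
def mask(d,h0,h1,smin,vmin,box):
    hsv=cv2.cvtColor(d["pixels"],cv2.COLOR_RGB2HSV);m=cv2.inRange(hsv,(h0,smin,vmin),(h1,255,255))
    o=np.zeros_like(m);x0,y0,x1,y1=box;o[y0:y1,x0:x1]=m[y0:y1,x0:x1];return o
def show(n,d,m,z):
    k,l,st,c=cv2.connectedComponentsWithStats(m)
    for i in range(1,k):
        if st[i,4]>=3: print(n,st[i],np.round(c[i],1),np.round(ray(d,*c[i],z),1))
P=pts(a)
m=mask(a,8,24,150,120,(325,190,360,222));show("cap",a,m,25)
w=(a["pixels"].min(2)>150);w[:190]=0;w[222:]=0;w[:,:325]=0;w[:,360:]=0
show("stripe",a,w.astype(np.uint8),53)
v,u=np.nonzero(w);Q=np.array([ray(a,x,y,53)[:2] for x,y in zip(u,v)]);e=np.linalg.eigh(np.cov(Q.T));print("stripe ang",np.arctan2(e[1][1,1],e[1][0,1]),np.sqrt(e[0]*12),P[w][:,2].mean())
nb=(172,155,212,195)
show("yel",a,mask(a,20,35,120,120,nb),120);show("red",a,mask(a,0,8,120,80,nb)|mask(a,172,180,120,80,nb),120)
bl=(a["pixels"].max(2)<90).astype(np.uint8);o=np.zeros_like(bl);o[155:195,172:212]=bl[155:195,172:212]
show("blk",a,o,120)
H=P[...,2];r=((H>112)&(H<128));r[:155]=0;r[195:]=0;r[:,:172]=0;r[:,212:]=0
print("rim",r.sum(),np.median(H[r])); show("rimd",a,r.astype(np.uint8),120)
c=cv2.findContours(r.astype(np.uint8),0,1)[0];c=max(c,key=len);print(cv2.fitEllipse(c),ray(a,*cv2.fitEllipse(c)[0],120),P[r][:,:2].mean(0))
# board edges
hi=((H>80)&(H<96));hi[:110]=0;hi[240:]=0;hi[:,:140]=0;hi[:,250:]=0
q=P[hi][:,:2].astype(np.float32);print("tank",cv2.minAreaRect(q))
# scene
nb=(280,140,330,175)
show("s yel",b,mask(b,20,35,120,120,nb),120);show("s red",b,mask(b,0,8,120,80,nb)|mask(b,172,180,120,80,nb),120)
show("s cap",b,mask(b,8,24,150,120,(155,240,190,275)),25)
PB=pts(b);HB=PB[...,2];r=((HB>115)&(HB<125));r[:140]=0;r[180:]=0;r[:,:275]=0;r[:,330:]=0
q=PB[r][:,:2];print("s rim",len(q),q.min(0),q.max(0),(q.min(0)+q.max(0))/2)
```

```text
cap [325 191   3   3   5] [325.6 192.4] [ 481.6 -211.8   25. ]
cap [329 191   3   1   3] [330. 191.] [ 485.8 -225.2   25. ]
cap [333 191  10   4  17] [337.6 192.5] [ 481.2 -248.4   25. ]
cap [343 190  17   6  37] [352.4 192.4] [ 481.2 -293.2   25. ]
cap [338 196  14  20  88] [343.6 205. ] [ 443.1 -266.    25. ]
cap [325 198   7   4  17] [328.2 198.9] [ 461.7 -219.5   25. ]
cap [325 199  12  15  38] [331.9 205.6] [ 441.6 -230.4   25. ]
cap [349 198  11   7  35] [354.9 200.7] [ 455.8 -300.5   25. ]
cap [350 206   2   4   4] [350.8 207.5] [ 435.4 -287.5   25. ]
cap [325 208   4   1   4] [326.5 208. ] [ 434.3 -213.8   25. ]
cap [326 210   4   4   6] [327.3 211.5] [ 423.8 -216.2   25. ]
cap [329 212   3   2   4] [330.  212.5] [ 420.7 -224.2   25. ]
cap [350 213  10   2  12] [354.5 213.2] [ 418.2 -298.6   25. ]
cap [325 215   7   3  13] [327.7 216. ] [ 410.2 -217.    25. ]
cap [335 214  14   6  28] [341.  217.6] [ 405.2 -257.3   25. ]
cap [333 216   2   2   3] [333.7 216.3] [ 409.  -235.1   25. ]
cap [355 216   3   2   4] [356.  216.8] [ 407.3 -303.    25. ]
cap [325 219   9   2  14] [328.
[... 1251 characters left out ...]
54106 181.28921221 120.        ] [531.28904066 181.41719793]
tank ((531.27685546875, 181.5086669921875), (206.90505981445312, 155.56704711914062), 15.667092323303223)
s yel [291 152   3   3   4] [292.  153.2] [505.9 176.3 120. ]
s yel [310 157   2   3   6] [310.5 158. ] [560.  189.6 120. ]
s yel [311 164   2   3   6] [311.5 165. ] [578.8 164.4 120. ]
s red [302 149   5   2   8] [304.4 149.4] [524.5 213.3 120. ]
s red [296 161   5   2   8] [298.  161.5] [540.2 154.8 120. ]
s cap [155 240   4   5  16] [156.2 241.7] [ 366.4 -246.3   25. ]
s cap [162 248  24  22 339] [173.  258.9] [ 441.8 -262.    25. ]
s rim 202 [503.55648934 148.69738908] [563.78744401 217.04389549] [533.67196668 182.87064229]
```

View pics/c1.png

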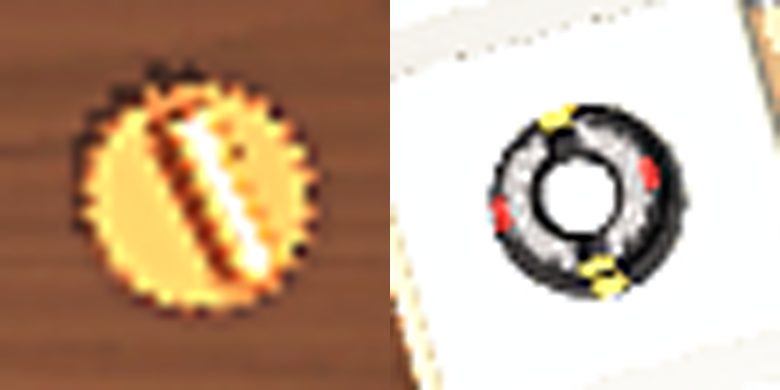

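The crop confirms the large orange cap: centre about (442,-260), bar angle 0.438 rad. The neck is at (531.3,181.4), yaw about 0.275, with yellow and red marks both consistent. The clockwise turn at the neck would exceed the last joint's range, so I grip with the tool yawed half a turn. Moving above the cap first.

Request:
jog_arm(steps=[[1, 0.0612, -0.0476, 0, 0, 0, 0], [1, 0.0612, -0.0476, 0, 0, 0, 0], [1, 0.0612, -0.0476, 0, 0, 0, 0], [1, 0.0612, -0.0476, 0, 0, 0, 0], [1, 0.0612, -0.0476, 0, 0, 0, 0], [1, 0.0612, -0.0476, 0, 0, 0, 0], [1, 0.0612, -0.0476, 0, 0, 0, 0], [1, 0.0612, -0.0476, 0, 0, 0, 0], [1, 0.0612, -0.0476, 0, 0, 0, 0], [1, 0.0612, -0.0476, 0, 0, 0, 0]])

```text
clock: 1.35
eef_pos: [442.9, -258.7, 404.5]
tool_rot: [-3.141, 0.0, 0.401]
force: [0.2, 0.2, 0.4]
width: 85.1
gripper_force: 0.0
```

Request:
jog_arm(steps=[[1, 0, 0, 0, 0, 0, -0.09], [1, 0, 0, 0, 0, 0, -0.09], [1, 0, 0, 0, 0, 0, -0.09], [1, 0, 0, 0, 0, 0, -0.09], [1, 0, 0, 0, 0, 0, -0.09], [1, 0, 0, 0, 0, 0, -0.09], [1, 0, 0, 0, 0, 0, -0.09], [1, 0, 0, 0, 0, 0, -0.09], [1, 0, 0, 0, 0, 0, -0.09]])

```text
clock: 2.48
eef_pos: [442.3, -260.0, 404.4]
tool_rot: [-3.141, -0.001, 2.027]
force: [-0.2, -0.9, -0.3]
width: 85.6
gripper_force: 0.0
```

Request:
jog_arm(steps=[[1, 0, 0, 0.1, 0, 0, -0.09], [1, 0, 0, 0.1, 0, 0, -0.09], [1, 0, 0, 0, 0, 0, -0.09], [1, 0, 0, 0, 0, 0, -0.09], [1, 0, 0, 0, 0, 0, -0.09], [1, 0, 0, 0, 0, 0, -0.09], [1, 0, 0, 0, 0, 0, -0.09], [1, 0, 0, 0, 0, 0, -0.09], [1, 0, 0, 0, 0, 0, 0], [1, 0, 0, 0, 0, 0, 0]])

```text
clock: 3.72
eef_pos: [442.4, -260.1, 304.6]
tool_rot: [3.141, -0.0, -2.826]
force: [0.3, -0.1, -0.7]
width: 85.4
gripper_force: 0.0
```

```bash
cat >> h.py <<'E'
def go(x,y,yaw):
    s=read_state();p=s["eef_pos"];r,pi_,w=s["tool_rot"];d=np.array([x-p[0],y-p[1]])
    dy=(yaw-w+np.pi)%(2*np.pi)-np.pi
    print("t",s["clock"],"p",np.round(p,1),"rpy",np.round(s["tool_rot"],4),"q",np.round(s["qpos"],2),"F",np.round(s["force"],1),"w",round(s["width"],1),s["gripper_force"])
    print("shift tool xy",np.round([d@[np.cos(w),np.sin(w)],d@[np.sin(w),-np.cos(w)]],2),"frac",np.round(np.array([d@[np.cos(w),np.sin(w)],d@[np.sin(w),-np.cos(w)]])/500,5),"turn z frac",round(-dy/2,4),"tilt r",r,pi_)
E
python3 -c "
from h import *
go(442.3,-260.5,0.438+np.pi)"
```

```text
t 3.725 p [ 442.4 -260.1  304.6] rpy [ 3.1413e+00 -3.0000e-04 -2.8257e+00] q [ 0.96  0.68 -0.74  1.98  0.68  0.74  1.69] F [ 0.3 -0.1 -0.7] w 85.4 0.0
shift tool xy [ 0.23 -0.38] frac [ 0.00045 -0.00075] turn z frac -0.061 tilt r 3.1413367730848094 -0.0002552018297214964
```

Request:
jog_arm(steps=[[1, 0, 0, 0.03, 0, 0, -0.061], [1, 0, 0, 0.05, 0, 0, 0], [1, 0, 0, 0.05, 0, 0, 0], [1, 0, 0, 0.04, 0, 0, 0], [1, 0, 0, 0.02, 0, 0, 0], [1, 0, 0, 0.01, 0, 0, 0], [1, 0, 0, 0.01, 0, 0, 0], [1, 0, 0, 0, 0, 0, 0]])

```text
clock: 4.72
eef_pos: [442.6, -260.0, 199.9]
tool_rot: [-3.141, 0.0, -2.701]
force: [0.0, 0.5, -0.4]
width: 85.1
gripper_force: 0.0
```

```bash
python3 -c "
from h import *
go(442.3,-260.5,0.438+np.pi)
b=grab('scene');save(b,'s2.png',(130,190,250,290),5)"
```

```text
t 4.725 p [ 442.6 -260.   199.9] rpy [-3.1413e+00  1.0000e-04 -2.7007e+00] q [ 0.86  0.84 -0.59  2.03  0.92  0.55  1.61] F [ 0.   0.5 -0.4] w 85.1 0.0
shift tool xy [ 0.47 -0.31] frac [ 0.00094 -0.00062] turn z frac 0.0015 tilt r -3.141294264831996 9.638224002861406e-05
```

View pics/s2.png

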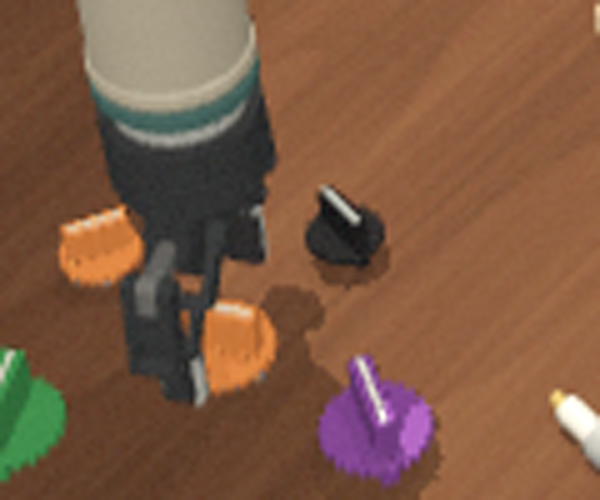

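The cap (crop 235,345) lies between the fingers, and the other caps are clear. Closing.

Request:
jog_arm(steps=[[-1, 0, 0, 0, 0, 0, 0], [-1, 0, 0, 0, 0, 0, 0], [-1, 0, 0, 0, 0, 0, 0], [-1, 0, 0, 0, 0, 0, 0], [-1, 0, 0, 0, 0, 0, 0], [-1, 0, 0, 0, 0, 0, 0], [-1, 0, 0, 0, 0, 0, 0], [-1, 0, 0, 0, 0, 0, 0]])

```text
clock: 5.78
eef_pos: [442.5, -260.0, 199.8]
tool_rot: [-3.141, 0.0, -2.7]
force: [-0.3, 0.2, 1.8]
width: 10.7
gripper_force: 60.9
```

Request:
jog_arm(steps=[[-1, 0, 0, -0.01, 0, 0, 0], [-1, 0, 0, -0.04, 0, 0, 0], [-1, 0, 0, -0.08, 0, 0, 0], [-1, 0, 0, -0.08, 0, 0, 0], [-1, 0, 0, -0.08, 0, 0, 0], [-1, 0, 0, -0.04, 0, 0, 0], [-1, 0, 0, 0, 0, 0, 0]])

```text
clock: 6.65
eef_pos: [442.8, -260.1, 366.0]
tool_rot: [-3.139, 0.002, -2.701]
force: [-0.2, 0.6, -0.9]
width: 11.0
gripper_force: 60.6
```

Request:
jog_arm(steps=[[-1, -0.025, 0.034, 0, 0, 0, 0], [-1, -0.06, 0.08, 0, 0, 0, 0], [-1, -0.06, 0.08, 0, 0, 0, 0], [-1, -0.06, 0.08, 0, 0, 0, 0], [-1, -0.06, 0.08, 0, 0, 0, 0], [-1, -0.06, 0.08, 0, 0, 0, 0], [-1, -0.06, 0.08, 0, 0, 0, 0], [-1, -0.06, 0.08, 0, 0, 0, 0], [-1, -0.06, 0.08, 0, 0, 0, 0], [-1, -0.033, 0.048, 0, 0, 0, 0]])

```text
clock: 7.9
eef_pos: [531.2, 184.1, 363.4]
tool_rot: [3.14, -0.001, -2.697]
force: [0.1, -0.6, -0.5]
width: 10.9
gripper_force: 60.6
```

Request:
jog_arm(steps=[[-1, 0, 0, 0, 0, 0, 0.04], [-1, 0, 0, 0, 0, 0, 0.04], [-1, 0, 0, 0, 0, 0, 0], [-1, 0, 0, 0, 0, 0, 0]])

```text
clock: 8.4
eef_pos: [531.4, 181.1, 364.0]
tool_rot: [-3.141, -0.001, -2.859]
force: [0.6, 0.3, -0.3]
width: 11.2
gripper_force: 60.6
```

Run:
```python
from h import *
go(531.3,181.4,0.275+np.pi)
a=grab("top");b=grab("scene");np.savez("a2.npz",**a);np.savez("b2.npz",**b)
A=cv2.resize(a["pixels"][110:240,130:260,::-1],(390,390),interpolation=2)
B=cv2.resize(b["pixels"][90:220,240:370,::-1],(390,390),interpolation=2)
cv2.imwrite("pics/n2.png",np.hstack([A,B]))
```

```text
t 8.4 p [531.4 181.1 364. ] rpy [-3.1415e+00 -1.2000e-03 -2.8591e+00] q [ 0.09  0.65 -0.75  1.8   0.55  0.91  0.95] F [ 0.6  0.3 -0.3] w 11.2 60.565123558044434
shift tool xy [0.04 0.28] frac [9.0e-05 5.6e-04] turn z frac 0.0038 tilt r -3.1414539676373567 -0.0012285949118933104
```

View pics/n2.png

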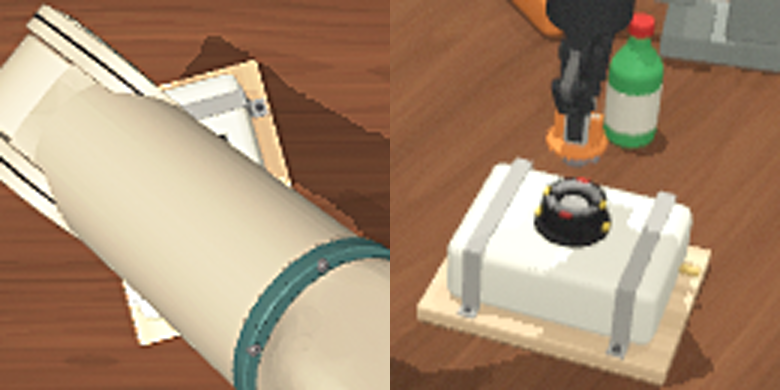

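Run:
```python
from h import *
b=dict(np.load("b2.npz"));b0=dict(np.load("b.npz"))
R=np.array(b["R"]);t=np.array(b["t"])
def proj(d,X):
    c=np.array(d["R"])@X+np.array(d["t"]);return c[:2]/c[2]*d["f"]+[d["cx"],d["cy"]]
def ext(d,box,P,kind):
    x0,y0,x1,y1=box;h=cv2.cvtColor(d["pixels"],cv2.COLOR_RGB2HSV)
    m=cv2.inRange(h,(5,130,90),(24,255,255)) if kind=="o" else (d["pixels"].max(2)<70).astype(np.uint8)
    o=np.zeros_like(m);o[y0:y1,x0:x1]=m[y0:y1,x0:x1]
    k,l,s,c=cv2.connectedComponentsWithStats(o);i=1+np.argmax(s[1:,4]) 
    vs,us=np.nonzero(o if kind=="o2" else (l==i)); rows=[(v,us[vs==v].min(),us[vs==v].max()) for v in np.unique(vs)]
    print(kind,s[i]); return us.min(),us.max()
def cen(r): return (r[0]+r[1])/2
def report(n,r,d,X):
    s=np.linalg.norm(np.array(d["R"])@X+np.array(d["t"]))/d["f"]
    print(n,r,"meas-pred along image x, mm:",(cen(r)-proj(d,X)[0])*s)
report("bench cap",ext(b0,(158,246,190,275),None,"o"),b0,np.array([442.4,-260.,22.5]))
# flange in hand: use whole orange in region (finger splits it)
h=cv2.cvtColor(b["pixels"],cv2.COLOR_RGB2HSV);m=cv2.inRange(h,(5,130,90),(24,255,255))
sub=m[126:146,285:315];v,u=np.nonzero(sub);print("held rows",[(y+126,u[v==y].min()+285,u[v==y].max()+285) for y in np.unique(v)])
report("held",(u.min()+285,u.max()+285),b,np.array([531.4,181.1,364-199.9+22.5]))
report("neck",ext(b,(280,145,325,178),None,"k"),b,np.array([531.3,181.4,104.]))
h=b["pixels"].max(2)[150:176,280:325];print([ (y+150,np.nonzero(r<80)[0].min()+280,np.nonzero(r<80)[0].max()+280) for y,r in enumerate(h) if (r<80).any()])
```

```text
o [158 246  32  29 885]
bench cap (np.int64(158), np.int64(189)) meas-pred along image x, mm: -0.8107517477582358
held rows [(np.int64(126), np.int64(285), np.int64(310)), (np.int64(127), np.int64(285), np.int64(310)), (np.int64(128), np.int64(285), np.int64(310)), (np.int64(129), np.int64(285), np.int64(310)), (np.int64(130), np.int64(285), np.int64(310)), (np.int64(131), np.int64(285), np.int64(310)), (np.int64(132), np.int64(285), np.int64(310)), (np.int64(133), np.int64(285), np.int64(310)), (np.int64(134), np.int64(285), np.int64(311)), (np.int64(135), np.int64(285), np.int64(311)), (np.int64(136), np.int64(285), np.int64(312)), (np.int64(137), np.int64(285), np.int64(312)), (np.int64(138), np.int64(285), np.int64(314)), (np.int64(139), np.int64(285), np.int64(314)), (np.int64(140), np.int64(285), np.int64(314)), (np.int64(141), np.int64(285), np.int64(314)), (np.int64(142), np.int64(285), np.int64(314)), (np.int64(143), np.int64(288), np.int64(314)), (np.int64(144), np.int64(288), np.int64(314)), (np.int64(145), np.int64(288), np.int64(314))]
held (np.int64(285), np.int64(314))
[... 198 characters left out ...]
53, np.int64(299), np.int64(302)), (154, np.int64(293), np.int64(310)), (155, np.int64(295), np.int64(311)), (156, np.int64(291), np.int64(306)), (157, np.int64(291), np.int64(309)), (158, np.int64(291), np.int64(308)), (159, np.int64(291), np.int64(309)), (160, np.int64(291), np.int64(311)), (161, np.int64(290), np.int64(312)), (162, np.int64(289), np.int64(312)), (163, np.int64(289), np.int64(312)), (164, np.int64(288), np.int64(310)), (165, np.int64(289), np.int64(309)), (166, np.int64(289), np.int64(309)), (167, np.int64(290), np.int64(311)), (168, np.int64(291), np.int64(311)), (169, np.int64(292), np.int64(310)), (170, np.int64(294), np.int64(308)), (171, np.int64(297), np.int64(306))]
```

Run:
```python
from h import *
b=dict(np.load("b2.npz"));b0=dict(np.load("b.npz"))
for n,d,(x0,y0,x1,y1),X in(("bench",b0,(155,240,190,278),[442.4,-260.,22.5]),("held",b,(282,118,325,148),[531.4,181.1,364-199.9+22.5])):
    m=cv2.inRange(cv2.cvtColor(d["pixels"],cv2.COLOR_RGB2HSV)[y0:y1,x0:x1],(5,120,175),(24,255,255))
    v,u=np.nonzero(m);print(n,len(u),u.min()+x0,u.max()+x0,[(int(y+y0),int(u[v==y].min()+x0),int(u[v==y].max()+x0)) for y in np.unique(v)])
    c=np.array(d["R"])@X+np.array(d["t"]);uu=c[0]/c[2]*d["f"]+d["cx"];s=c[2]/d["f"]
    print("pred u",uu,"mm/px",s,"half width px",27/s)
```

```text
bench 335 155 185 [(240, 155, 158), (241, 155, 157), (242, 155, 157), (243, 155, 155), (244, 155, 155), (248, 165, 167), (249, 167, 173), (250, 164, 178), (251, 164, 181), (252, 164, 182), (253, 164, 183), (254, 164, 183), (255, 165, 184), (256, 163, 184), (257, 163, 184), (258, 162, 185), (259, 163, 184), (260, 162, 184), (261, 163, 184), (262, 163, 183), (263, 163, 183), (264, 164, 181), (265, 165, 181), (266, 167, 179), (267, 169, 176)]
pred u 173.81301903100865 mm/px 2.5291655245111695 half width px 10.67545786874447
held 170 292 312 [(127, 295, 307), (128, 295, 310), (129, 295, 310), (130, 295, 310), (131, 295, 310), (132, 293, 310), (133, 292, 310), (134, 293, 310), (135, 292, 311), (136, 292, 311), (137, 292, 312), (138, 293, 311), (139, 293, 311), (140, 293, 310), (141, 296, 309), (142, 299, 307)]
pred u 302.0889164768606 mm/px 2.765108499400772 half width px 9.764535462478664
```

Held cap and neck agree to under 1 mm in the scene view. Descending.

Request:
jog_arm(steps=[[-1, 0, 0.0005, 0.03, 0, 0, 0.004], [-1, 0, 0, 0.03, 0, 0, 0], [-1, 0, 0, 0.02, 0, 0, 0], [-1, 0, 0, 0.01, 0, 0, 0], [-1, 0, 0, 0.005, 0, 0, 0], [-1, 0, 0, 0.005, 0, 0, 0], [-1, 0, 0, 0, 0, 0, 0]])

```text
clock: 9.38
eef_pos: [531.6, 181.6, 314.8]
tool_rot: [-3.142, 0.0, -2.868]
force: [0.3, -0.3, -0.8]
width: 11.1
gripper_force: 60.6
```

Request:
jog_arm(steps=[[-1, 0, 0, 0.004, 0, 0, 0], [-1, 0, 0, 0.004, 0, 0, 0], [-1, 0, 0, 0, 0, 0, 0]])

```text
clock: 9.75
eef_pos: [531.7, 181.6, 311.0]
tool_rot: [-3.141, 0.001, -2.868]
force: [-0.3, 0.2, 3.2]
width: 10.9
gripper_force: 60.9
```

Force 3 N at 311 mm matches the seal spring starting, and the lugs have passed the rim level. Pushing on.

Request:
jog_arm(steps=[[-1, 0, 0, 0.005, 0, 0, 0], [-1, 0, 0, 0.005, 0, 0, 0], [-1, 0, 0, 0.005, 0, 0, 0], [-1, 0, 0, 0, 0, 0, 0]])

```text
clock: 10.25
eef_pos: [531.6, 181.7, 303.8]
tool_rot: [-3.141, 0.001, -2.868]
force: [-1.5, -1.4, 8.9]
width: 11.0
gripper_force: 61.8
```

Request:
jog_arm(steps=[[-1, 0, 0, 0.004, 0, 0, 0], [-1, 0, 0, 0.002, 0, 0, 0], [-1, 0, 0, 0.0, 0, 0, 0]])

```text
clock: 10.62
eef_pos: [531.6, 181.7, 301.2]
tool_rot: [-3.141, 0.001, -2.868]
force: [-2.5, -1.5, 10.7]
width: 11.2
gripper_force: 62.1
```

Request:
jog_arm(steps=[[-1, 0, 0, 0.003, 0, 0, 0], [-1, 0, 0, 0.0, 0, 0, 0], [-1, 0, 0, 0.0, 0, 0, 0]])

```text
clock: 11.0
eef_pos: [531.6, 181.7, 299.9]
tool_rot: [-3.141, 0.001, -2.868]
force: [-2.0, -1.8, 12.1]
width: 11.0
gripper_force: 62.6
```

Request:
jog_arm(steps=[[-1, 0, 0, 0.003, 0, 0, 0], [-1, 0, 0, 0.0, 0, 0, 0], [-1, 0, 0, 0.0, 0, 0, 0]])

```text
clock: 11.38
eef_pos: [531.4, 181.9, 299.7]
tool_rot: [-3.14, 0.002, -2.868]
force: [-5.2, -3.0, 23.2]
width: 11.1
gripper_force: 64.1
```

Seated: force jumped at 299.7. Turning clockwise (tool +z).

Request:
jog_arm(steps=[[-1, 0, 0, 0, 0, 0, 0.05], [-1, 0, 0, 0, 0, 0, 0.05], [-1, 0, 0, 0, 0, 0, 0.05], [-1, 0, 0, 0, 0, 0, 0.05], [-1, 0, 0, 0, 0, 0, 0]])

```text
clock: 12.0
eef_pos: [532.7, 182.5, 299.8]
tool_rot: [3.14, 0.005, 3.014]
force: [-0.5, -1.4, 18.7]
width: 11.1
gripper_force: 63.3
```

```bash
python3 -c "
from h import *
go(531.3,181.4,0.275+np.pi-1.606);print(read_state()['torque'])"
```

```text
t 12.0 p [532.7 182.5 299.8] rpy [3.1396 0.0053 3.0138] q [-0.02  0.7  -0.57  1.85  0.55  0.74  0.55] F [-0.5 -1.4 18.7] w 11.1 63.29006910324097
shift tool xy [ 1.29 -1.23] frac [ 0.00258 -0.00246] turn z frac 0.6016 tilt r 3.139620774985662 0.0052791071944038315
[-0.4195927   0.30726379 -0.08170549]
```

Request:
jog_arm(steps=[[-1, 0, 0, 0, 0, 0, 0.06], [-1, 0, 0, 0, 0, 0, 0.06], [-1, 0, 0, 0, 0, 0, 0.06], [-1, 0, 0, 0, 0, 0, 0.06], [-1, 0, 0, 0, 0, 0, 0.06], [-1, 0, 0, 0, 0, 0, 0.06], [-1, 0, 0, 0, 0, 0, 0.06], [-1, 0, 0, 0, 0, 0, 0.06], [-1, 0, 0, 0, 0, 0, 0]])

```text
clock: 13.12
eef_pos: [533.3, 182.0, 299.8]
tool_rot: [3.135, 0.002, 2.053]
force: [-0.7, -1.3, 17.6]
width: 11.1
gripper_force: 63.2
```

```bash
python3 -c "
from h import *
go(531.3,181.4,0.275+np.pi-1.606);print(read_state()['torque'])"
```

```text
t 13.125 p [533.3 182.  299.8] rpy [3.1352e+00 2.0000e-03 2.0535e+00] q [-0.18  0.66 -0.3   1.86  0.3   0.66 -0.18] F [-0.7 -1.3 17.6] w 11.1 63.19839835166931
shift tool xy [ 0.35 -2.02] frac [ 0.00069 -0.00405] turn z frac 0.1214 tilt r 3.1351786219405855 0.0019811562891429713
[-0.39458286  0.07264629 -0.05239856]
```

Request:
jog_arm(steps=[[-1, 0, 0, 0, 0, 0, 0.05], [-1, 0, 0, 0, 0, 0, 0.05], [-1, 0, 0, 0, 0, 0, 0.015], [-1, 0, 0, 0, 0, 0, 0]])

```text
clock: 13.62
eef_pos: [532.5, 182.0, 299.8]
tool_rot: [3.137, 0.001, 1.825]
force: [-3.0, -1.5, 19.7]
width: 10.7
gripper_force: 63.6
```

Run:
```python
from h import *
go(531.3,181.4,0.275+np.pi-1.606);print(read_state()['torque'])
b=grab("scene");save(b,"f1.png",(255,110,355,185),7)
```

```text
t 13.625 p [532.5 182.  299.8] rpy [3.1371e+00 5.0000e-04 1.8253e+00] q [-0.22  0.65 -0.24  1.86  0.24  0.65 -0.35] F [-3.  -1.5 19.7] w 10.7 63.57559561729431
shift tool xy [-0.28 -1.29] frac [-0.00056 -0.00258] turn z frac 0.0073 tilt r 3.1370678645080847 0.0005429511320722558
[-0.36749289  0.64555133  0.10201898]
```

View pics/f1.png

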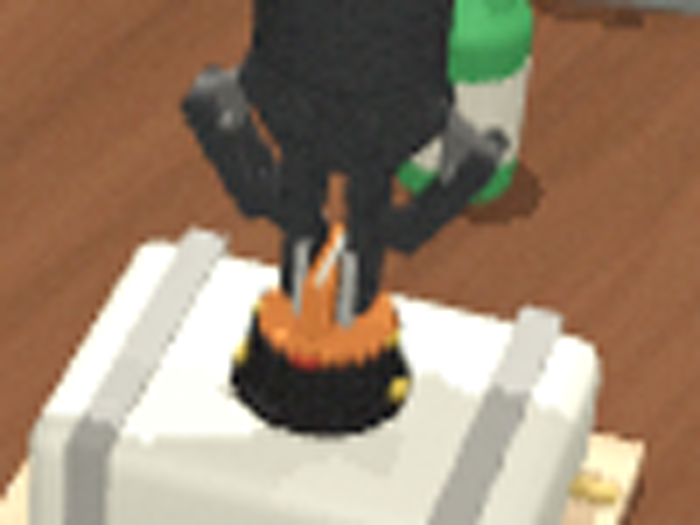

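Cap flush on the neck with the bar pointing at the red mark (305,360 in the crop). The yaw torque is rising near the stop, so I nudge the last bit.

Request:
jog_arm(steps=[[-1, 0, 0, 0, 0, 0, 0.012], [-1, 0, 0, 0, 0, 0, 0.0], [-1, 0, 0, 0, 0, 0, 0]])

```text
clock: 14.05
eef_pos: [532.2, 182.0, 299.8]
tool_rot: [3.138, 0.0, 1.802]
force: [-2.5, -1.6, 19.5]
width: 10.8
gripper_force: 63.7
```

Run:
```python
from h import *
go(531.3,181.4,0.275+np.pi-1.606);print(read_state()['torque'])
```

```text
t 14.05 p [532.2 182.  299.8] rpy [3.1379e+00 3.0000e-04 1.8017e+00] q [-0.23  0.65 -0.23  1.86  0.23  0.65 -0.37] F [-2.5 -1.6 19.5] w 10.8 63.697943687438965
shift tool xy [-0.37 -0.98] frac [-0.00074 -0.00196] turn z frac -0.0045 tilt r 3.137927722143977 0.0003292576656703794
[-0.47681546  0.81493979  0.21629498]
```

```bash
python3 -c "
from cell import *
print(finish_job())"
```

```text
the job is handed in; nothing more can be done
None
```

The orange cap is fitted on the tank's filler neck and turned about 92° clockwise to the stop, so its bar points at the red marks. I handed the job in at 14 s with the cap still gripped and pressed on the rim at about 19 N; the arm was kept clear of the spark plug, oil bottle and wrench.

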